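# Reload and prime the bread-bag clipper

## Robot

A 6-joint arm with a two-finger parallel gripper is mounted at the origin on the work surface. World frame = base frame: x ahead of the robot, y to its left, z up, the work surface at z = 0. Lengths are in m, angles in rad, forces in N, time in s.
With the tool pointing down it reaches from about 0.25 to 0.775 m from the base axis. Payload 4 kg.
Tool frame: the origin (TCP) lies at the very end of the fingers, on their centre line; the grasp point (between the pads) lies 19 mm behind it; z points along the fingers, y is the direction in which the jaws open and shut (so a half turn about z gives the same grasp; the last joint's range is limited). The gripper opens to 94 mm and grips with 3 to 60 N. Pads are 16 mm wide; open, the fingers measure 119 mm over their backs; the gripper's body (75 mm by 177 mm) begins 78 mm behind the grasp point.
Start: joints at [-1.326, 0.087, 1.371, -0, 1.684, -0.103], TCP at [0.187, -0.517, 0.206] pointing down, gripper open.
Joint ranges: [-3.1, 3.1], [-0.76, 2.03], [0.27, 2.55], [-1.08, 4.22], [0.17, 2.65], [-2.57, 2.57]. Speed limits (rad/s): [2.79, 2.79, 3.14, 3.14, 3.14, 3.14].

## Interface

Orientations are given as [roll, pitch, yaw] about the fixed x, y, z axes, in that order (R = Rz(yaw) Ry(pitch) Rx(roll)).
In Python, from bench import robot, snapshot, calibration gives the robot as it stands. The module is installed in compiled form; this text tells all that it offers.
- The arm moves only by the tool servo_tool, never from a script. Its argument "series" is text: rows parted by semicolons, each of 5 numbers parted by spaces: the closure, from -1 (fully open) to 1 (shut), then the shift along the tool's x, y, z in cm, then the turn about the tool's z in rad. A call has 1 to 20 rows; each row is the pose to reach, as a shift and turn from the pose commanded when the call began, along the tool's axes at that moment; what a row does not reach only later rows make up. A row lasts 1/12 s, in which the tool goes at most 41.7 mm and 7.16 degrees, less where a joint would pass 70% of its speed; a pose out of reach is approached as far as the arm can. A call with a gripper value outside its range is refused whole. The fingers move at their own pace and stop on an object; the grip force is fixed at half the most. Time passes only in rows, so rows that repeat a pose let the fingers close. It gives the time, the measured TCP pose, the force and the opening at its end, in the units of the state.
- robot.get_obs(): the state, without advancing time (a new reading comes with each control period).
- snapshot(name): name is "scene" or "top" or "wrist"; returns (picture, depth): 384x512x3 uint8, red, green, blue; 384x512 float32, m along the optical axis (not along the pixel's ray), 0 where there is no reading.
- calibration(name): a dict with "fx", "fy", "cx", "cy" (pixels), "rvec" (rotation vector, rad) and "tvec" (3), from world to camera coordinates, as OpenCV has them; the wrist camera has in their place "tool_from_camera" (4x4, takes a point from camera to tool coordinates, whose origin is the TCP and whose axes are the flange's). Camera axes: x right, y down, z forward; pixel columns grow to the right and rows downward; lengths in m; the calibration is good to about 2 mm. The wrist camera is an equidistant fisheye: a pixel r from the principal point sees the ray r / f radians off the axis. A picture is of the moment at which its call begins: read the wrist's pose just before it. calibration takes no time and is no camera call.
- robot.close_job(): hands the job in, once; it reports no verdict.
The state is a dict: "time": time; "joint_positions": joint angles; "qvel": joint speeds; "joint_torque": joint torques, N m; "tool_pos": TCP position; "ee_rot": TCP orientation; "wrist_force": force on the tool from outside, world axes, zero at the start; "wrist_torque": the same for the moment, N m; "width": finger opening in m.
Only numpy, scipy, OpenCV 4.12 (cv2) and the standard library are available. Lean on these libraries where they do the work, as an engineer would, in place of code of your own. Each camera call takes 0.05 s, during which the arm holds its last target. There are 200 camera calls.

## Task

Reload the bread-bag clipper: put the cartridge of clips into its slanted clip tube and, with the packing rod, push it firmly down until it bottoms. Stand the rod upright on the bench again, then prime the clipper by pressing its plunger right down to the stop and letting it come fully up, at least twice. Leave the loaf, the flour shaker and the bowl where they are.

Things in the scene. Friction and masses are not known exactly. Their poses are not given: they have to be found in the camera images.
- cartridge_center (a point): centre (half-way up) of the cartridge of clips: a loose plain steel cylinder with thin dark grooves round it, 34 mm across, 85 mm long, about 0.14 kg, standing upright on the bench at the start; both ends alike, edges bevelled 4 mm; z is its long axis. It and the rod may be on either side of the bench
- rod_center (a point): centre (75 mm up) of the packing rod: a loose steel rod 150 mm long, about 0.28 kg, standing upright on its round foot; the foot is 32 mm across and 20 mm tall, tapering by 26 mm up into the 22 mm thick shank that runs to the top; most of the weight is in the foot; z runs up the rod from the foot to the top
- clipper: the bag clipper, a white bench machine, base 220 x 270 mm; its head leans 30 degrees from vertical towards its front and carries the slanted clip tube (at its +y side) and, 120 mm beside it, the plunger on a white block. Origin under the middle of the base; z up, x to its rear, y from plunger to tube
- tube_mouth (a point): centre of the clip tube's upper rim, 168 mm above the bench. z: the tube's axis, out of the tube (up and to the front, 30 degrees from vertical); y: level, from plunger to tube; x: to the rear and up. The aluminium tube is 48 mm across, 38 mm inside, flared over its last 13 mm to 62 outside, 52 inside. The top of the plunger, when up, is at x 0, y -120, z +30 mm from here
- follower (a joint): black disc that closes the tube inside and carries the cartridge; 0 to 0.060 m, grows as it is pushed down. Its face is 40 mm below the mouth along the axis at 0, 100 mm at its stop (cartridge's top then 15 mm below the mouth). Starts at 0 to 0.010. Held by 6 N of friction, no spring: it bears the cartridge and stays where it is pushed
- plunger_top (a point): centre of the top of the plunger's black mushroom head, 40 mm flat on top, 48 mm across; axes as at tube_mouth, z out along its axis, parallel to the tube's
- plunger (a joint): plunger stroke, 0 fully up to 0.030 m at its stop, grows as it is pressed along its axis; spring 3.6 N at the top of the stroke to about 13 N at the stop, comes back up by itself when let go
- loaf: round loaf of bread, 150 mm across, 68 mm tall; bystander; origin at the centre of its underside
- shaker: aluminium flour shaker, 72 mm across, 122 mm tall; bystander; origin at the centre of its underside
- bowl: small open steel bowl, 120 mm across, 50 mm tall; bystander; origin at the centre of its underside
Mind the look-alikes: they are no part of the job. There is more than one size of the part that bears cartridge_center; the job needs the middle-sized. What is shaped like the part that bears rod_center but orange is not meant.

How it is judged:
On the way, in this order (a step that is already met when the one before it is completed fails the run):
1. the cartridge is in the clip tube, let go of, its middle no more than 9 mm above the tube's mouth (x of cartridge_center in the frame of tube_mouth between -0.012 and 0.012 m and y of cartridge_center in the frame of tube_mouth between -0.012 and 0.012 m and angle between the z axis of cartridge_center and the z axis of tube_mouth, either way round below 0.25 rad and z of cartridge_center in the frame of tube_mouth below 0.009 m and contact force between cartridge and the fingers below 0.1 N), for 0.1 s.
2. the rod is pressing on the cartridge with the follower driven to within 2 mm of its stop (value of joint follower above 0.058 m and contact force between rod and cartridge above 3 N), for 0.02 s.
3. the rod stands upright on the bench again, let go of (angle between rod_center's own z axis and vertical below 0.08 rad and height (world z) of rod_center between 0.071 and 0.079 m and contact force between rod and the fingers below 0.1 N), for 0.2 s.
4. plunger down to within 2 mm of its stop (value of joint plunger above 0.028 m), for 0.1 s.
5. plunger fully up again (value of joint plunger below 0.003 m), for 0.1 s.
6. plunger down to within 2 mm of its stop a second time (value of joint plunger above 0.028 m), for 0.1 s.
7. plunger fully up again (value of joint plunger below 0.003 m), for 0.1 s.
At the end, for the whole second after the job is handed in: The cartridge is in the clip tube with its middle at least 53 mm below the mouth along the tube and the follower within 2 mm of its stop; the plunger is fully up (within 3 mm); the rod stands upright (within 0.08 rad) on the bench; both are let go of and at rest (all of step 3 and x of cartridge_center in the frame of tube_mouth between -0.008 and 0.008 m and y of cartridge_center in the frame of tube_mouth between -0.008 and 0.008 m and angle between the z axis of cartridge_center and the z axis of tube_mouth, either way round below 0.15 rad and z of cartridge_center in the frame of tube_mouth below -0.053 m and value of joint follower above 0.058 m and value of joint plunger below 0.003 m and linear speed of each of rod, cartridge below 0.02 m/s); the robot touches nothing.
It fails at once if the loaf is moved more than 30 mm (distance of loaf from where it was at the start of the episode above 0.03 m).
It fails at once if the shaker is moved more than 30 mm (distance of shaker from where it was at the start of the episode above 0.03 m).
It fails at once if the bowl is moved more than 30 mm (distance of bowl from where it was at the start of the episode above 0.03 m).
It also fails if it takes over 70 s, if anything falls off the work surface, if the arm or the gripper's body presses on something with over 40 N, if the wrist force passes 120 N, or if a joint passes its speed limit or range.

## Working session

There is one attempt and no reset: what is moved stays moved. The work goes in short steps, Python scripts to look and compute and a tool call to move; the robot and the scene stay as the last step left them, time stands still between calls to the robot, and variables do not carry over. Pictures are saved under pics/ and viewed, about 8 in all and at most 12, crops included, and the job is handed in when it is done.

Besides the shell and the picture viewer there is one more tool, called by a JSON object that holds its "fn" and its "kwargs". servo_tool: Moves the arm, as the interface text tells. Its arguments: {"type":"object","properties":{"series":{"type":"string"}},"required":["series"]}

```bash
mkdir -p pics; cat > h.py <<'E'
import numpy as np, cv2
from scipy.spatial.transform import Rotation as Ro
from bench import robot, snapshot, calibration
def cloud(name):
    p,d=snapshot(name); c=calibration(name)
    R=cv2.Rodrigues(np.array(c["rvec"],float))[0]; t=np.array(c["tvec"],float).ravel()
    v,u=np.mgrid[0:384,0:512]
    C=np.dstack([(u-c["cx"])/c["fx"]*d,(v-c["cy"])/c["fy"]*d,d])
    W=(C-t)@R
    W[d==0]=np.nan
    return p,d,W
def save(n,p,s=1.5): cv2.imwrite("pics/"+n+".png",cv2.resize(p[:,:,::-1],None,fx=s,fy=s,interpolation=cv2.INTER_CUBIC))
E
python3 - <<'E'
from h import *
for n in("scene","top"):
    p,d,W=cloud(n); save(n,p); np.savez(n,p=p,d=d,W=W); c=calibration(n); print(n,c)
print(calibration("wrist")); print(robot.get_obs())
E
```

```text
scene {'fx': 483.59118632509893, 'fy': 483.59118632509893, 'cx': 255.24395401464645, 'cy': 194.0734077685036, 'rvec': array([ 2.41237841,  1.01434646, -0.30406969]), 'tvec': array([-0.3698241 , -0.22135916,  1.76458093])}
top {'fx': 362.38401754342084, 'fy': 362.38401754342084, 'cx': 258.35825410005276, 'cy': 193.90981083727763, 'rvec': array([ 2.13282169, -2.18357853,  0.13695333]), 'tvec': array([-7.54473313e-04,  5.48270744e-01,  9.30133486e-01])}
{'fx': 297.3186396354542, 'fy': 297.3186396354542, 'cx': 252.05554755992017, 'cy': 188.22471970472503, 'tool_from_camera': array([[ 1.33081174e-03, -9.59966751e-01, -2.80110810e-01,
         8.16633988e-02],
       [ 9.99998495e-01,  1.58932606e-03, -6.95761927e-04,
        -8.54004414e-04],
       [ 1.11309573e-03, -2.80109462e-01,  9.59967421e-01,
        -1.78798813e-01],
       [ 0.00000000e+00,  0.00000000e+00,  0.00000000e+00,
         1.00000000e+00]])}
{'time': 0.1, 'joint_positions': array([-1.32609356e+00,  8.79103059e-02,  1.37205925e+00, -7.28939115e-06,
        1.68359041e+00, -1.03131944e-01]), 'qvel': array([-0.00071892, -0.00048826, -0.00405834,  0.00075872, -0.00156794,
       -0.00023086]), 'joint_torque': array([ 2.57939842e-03, -3.41252303e+01, -3.03301692e+01,  7.20423670e-02,
        3.04416195e-02, -9.69394864e-05]), 'tool_pos': array([ 0.1873356 , -0.51660688,  0.2044275 ]), 'ee_rot': array([-3.13963505e+00, -1.95326623e-04,  3.47833709e-01]), 'wrist_force': array([-1.03982642, -0.0403496 , -0.65895249]), 'wrist_torque': array([0.02210687, 0.01478753, 0.04760741]), 'width': 0.09405640747019267}
```

View pics/scene.png

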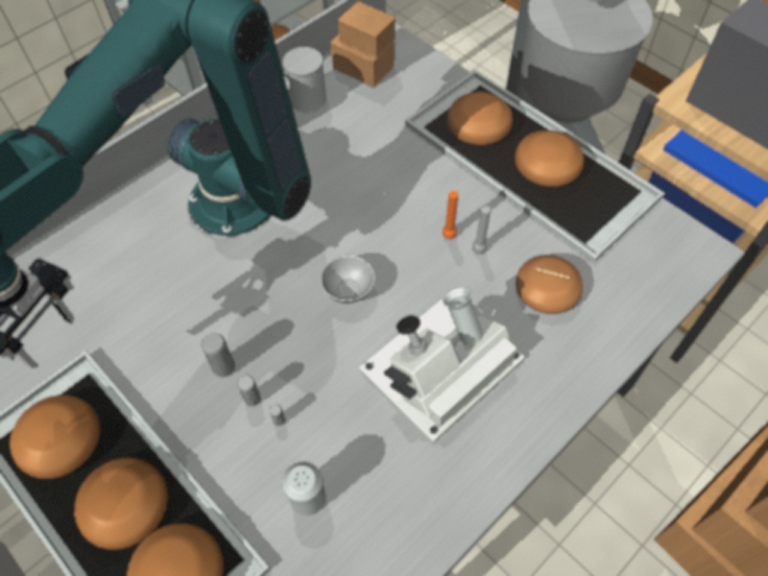

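View pics/top.png

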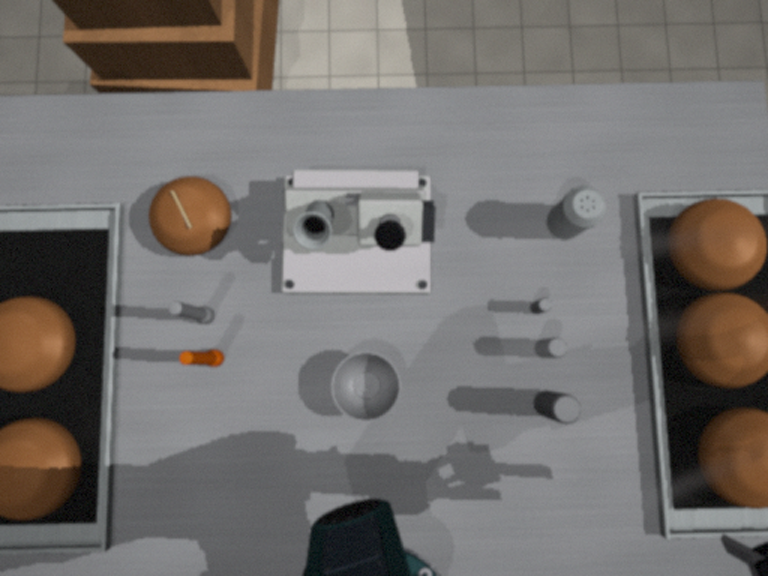

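Scene view: cylinders, scene.png big (218,354), middle (249,390), small (277,413); steel rod (482,230), orange look-alike (450,215); tube mouth (459,297), plunger (409,325). In top.png these are at (566,407), (552,347), (541,305), rod (205,314), tube (314,226) and plunger (390,234). I choose the middle cylinder and the grey rod, then measure both.

```bash
python3 - <<'E'
from h import *
def comp(W,box):
    x0,x1,y0,y1,z0,z1=box
    return (W[...,0]>x0)&(W[...,0]<x1)&(W[...,1]>y0)&(W[...,1]<y1)&(W[...,2]>z0)&(W[...,2]<z1)
for n in("scene","top"):
    z=np.load(n+".npz"); W=z["W"]
    print(n,"bench z",np.nanmedian(W[comp(W,(.2,.7,-.4,.4,-.05,.03))][:,2]))
    m=comp(W,(.2,.85,-.45,.45,.02,.3)).astype(np.uint8)
    k,L,S,C=cv2.connectedComponentsWithStats(m)
    for i in range(1,k):
        if S[i,4]<25: continue
        P=W[L==i]; zt=np.percentile(P[:,2],97); T=P[P[:,2]>zt-.008]
        print(i,S[i],"zt %.3f"%zt,"top mid",(T.min(0)+T.max(0))[:2]/2,"size",np.ptp(T,axis=0)[:2],"mean",T.mean(0)[:2])
p=np.load("top.npz")["p"]
a=cv2.resize(p[190:290,310:390],None,fx=4,fy=4,interpolation=2); b=cv2.resize(p[110:250,90:300],None,fx=2.4,fy=2.4,interpolation=2)
o=np.zeros((400,320+504,3),np.uint8); o[:400,:320]=a; o[:336,320:]=b; cv2.imwrite("pics/crop.png",o[:,:800,::-1])
E
```

```text
scene bench z -0.0006486503418358318
1 [ 170   92   38   56 1153] zt 0.296 top mid [0.21482562 0.02918528] size [0.02843084 0.11474538] mean [0.21491644 0.02220474]
3 [296 127  10  31 193] zt 0.150 top mid [0.4435476  0.29981934] size [0.02017576 0.02191976] mean [0.44372701 0.2992947 ]
4 [316 137  12  31 189] zt 0.153 top mid [0.52320321 0.31731105] size [0.01716965 0.02414258] mean [0.52280671 0.31676042]
5 [214 171  36  32 485] zt 0.053 top mid [0.38855375 0.02976391] size [0.12004699 0.12015321] mean [0.3836299  0.03295921]
6 [ 344  170   45   40 1390] zt 0.070 top mid [0.70045491 0.34082758] size [0.09480071 0.09201631] mean [0.70266723 0.34161065]
9 [ 253  192   94   98 4412] zt 0.189 top mid [0.62838903 0.03493152] size [0.0616061  0.14976019] mean [ 0.62228147 -0.01614004]
29 [134 223  22  27 396] zt 0.121 top mid [ 0.35261236 -0.29027477] size [0.04320384 0.04125254] mean [ 0.35198891 -0.29092056]
59 [159 251  14  19 193] zt 0.087 top mid [ 0.44821199 -0.2915935 ] size [0.03045352 0.03036228] mean [ 0.44823839 -0.29178355]
75 [180 270  10  13  91] zt 0.063 top mid [ 0.522004
[... 1195 characters left out ...]
53 ] size [0.01886391 0.01878561] mean [0.51581304 0.31657116]
228 [358 225  20  13 225] zt 0.087 top mid [ 0.44222265 -0.29189287] size [0.02992555 0.03130123] mean [ 0.4422515  -0.29148153]
229 [120 232  28  12 251] zt 0.152 top mid [0.43975586 0.29825557] size [0.02070679 0.01947263] mean [0.43901662 0.298087  ]
230 [221 234  46  47 951] zt 0.052 top mid [0.38470847 0.02827809] size [0.11664709 0.1157428 ] mean [0.38382003 0.02987845]
232 [357 260  30  22 499] zt 0.121 top mid [ 0.34579435 -0.2895647 ] size [0.04430373 0.04481426] mean [ 0.34543132 -0.28929523]
233 [ 215  332   52   35 1164] zt 0.296 top mid [0.21086142 0.02752395] size [0.02068457 0.09435714] mean [0.21271532 0.02672742]
```

View pics/crop.png

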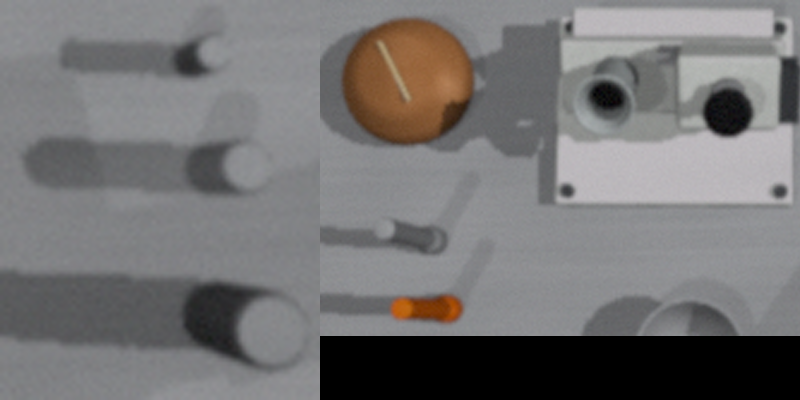

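The crop shows the three plain cylinders at (212,53), (245,165) and (270,330); the middle one is 87 mm tall in depth (needed: 85). The grey rod is at (385,232) and the orange one at (405,308). Next I move above the middle cartridge with yaw turned to 0.

{"fn": "servo_tool", "kwargs": {"series": "-1 31.6 -12.5 0 0.348;-1 31.6 -12.5 0 0.348;-1 31.6 -12.5 0 0.348;-1 31.6 -12.5 0 0.348;-1 31.6 -12.5 0 0.348;-1 31.6 -12.5 0 0.348;-1 31.6 -12.5 0 0.348;-1 31.6 -12.5 0 0.348;-1 31.6 -12.5 0 0.348;-1 31.6 -12.5 0 0.348;-1 31.6 -12.5 0 0.348;-1 31.6 -12.5 0 0.348"}}

```text
time: 1.1
tool_pos: [0.4411, -0.2925, 0.2051]
ee_rot: [3.141, 0.001, -0.001]
wrist_force: [-0.1, 0.5, 0.3]
width: 0.0939
```

```bash
cat >> h.py <<'E'
def wcloud():
    o=robot.get_obs(); p,d=snapshot("wrist"); c=calibration("wrist")
    v,u=np.mgrid[0:384,0:512]; a=(u-c["cx"])/c["fx"]; b=(v-c["cy"])/c["fy"]; r=np.hypot(a,b)+1e-9
    C=np.dstack([np.tan(r)*a/r*d,np.tan(r)*b/r*d,d])
    M=np.array(c["tool_from_camera"]); T=C@M[:3,:3].T+M[:3,3]
    W=T@Ro.from_euler("xyz",o["ee_rot"]).as_matrix().T+np.array(o["tool_pos"])
    W[(d==0)|(r>1.4)]=np.nan; return o,p,d,W
def tops(W,zlo,zhi,x0,x1,y0,y1):
    m=((W[...,2]>zlo)&(W[...,2]<zhi)&(W[...,0]>x0)&(W[...,0]<x1)&(W[...,1]>y0)&(W[...,1]<y1)).astype(np.uint8)
    k,L,S,C=cv2.connectedComponentsWithStats(m)
    for i in range(1,k):
        if S[i,4]<25: continue
        P=W[L==i]; print(S[i],"mid",((P.min(0)+P.max(0))/2).round(4),"size",np.ptp(P,axis=0).round(4),"mean",P.mean(0).round(4))
E
python3 - <<'E'
from h import *
o,p,d,W=wcloud(); print(o["time"],o["tool_pos"],o["ee_rot"]); save("w1",p); np.savez("w1",p=p,d=d,W=W)
for lo,hi in((.11,.13),(.075,.095),(.05,.07)): tops(W,lo,hi,.3,.6,-.4,-.2)
E
```

```text
1.1 [ 0.44113643 -0.29245556  0.20510682] [ 3.14143500e+00  1.13185437e-03 -9.80836600e-04]
[ 228  257   44   37 1259] mid [ 0.3467 -0.289   0.1149] size [0.0436 0.0462 0.0095] mean [ 0.3487 -0.2893  0.1169]
[236 165  32  32 794] mid [ 0.4418 -0.2909  0.0808] size [0.0333 0.0328 0.0116] mean [ 0.4431 -0.2913  0.0839]
[230 242  41  22 311] mid [ 0.3585 -0.2892  0.085 ] size [0.0203 0.0459 0.0199] mean [ 0.3632 -0.2892  0.0852]
[232 100  23  21 380] mid [ 0.5155 -0.2816  0.0562] size [0.022  0.024  0.0117] mean [ 0.516  -0.2821  0.0595]
[238 160  29  13  93] mid [ 0.4525 -0.2915  0.06  ] size [0.0126 0.032  0.0195] mean [ 0.4553 -0.2917  0.0599]
[232 232  38  22 264] mid [ 0.3566 -0.2895  0.06  ] size [0.0247 0.046  0.0199] mean [ 0.3633 -0.2896  0.0604]
```

View pics/w1.png

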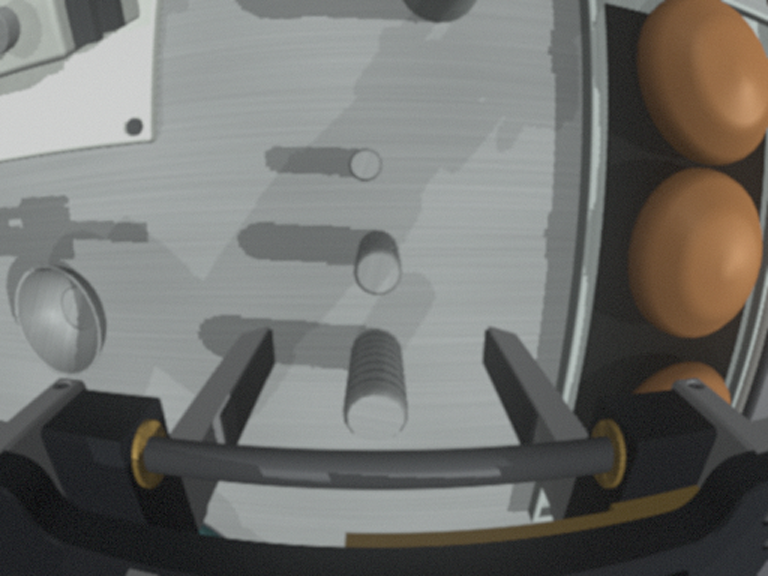

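The wrist view shows the middle cartridge at (378,262) between the fingers, measured 33 mm across with its top at 0.085: that is the right one. Grasp it high on the body.

{"fn": "servo_tool", "kwargs": {"series": "-1 0.1 -0.15 4 0;-1 0.1 -0.15 8 0;-1 0.1 -0.15 12 0;-1 0.1 -0.15 14.5 0;-1 0.1 -0.15 15.8 0;-1 0.1 -0.15 15.8 0;0.5 0.1 -0.15 15.8 0;1 0.1 -0.15 15.8 0;1 0.1 -0.15 15.8 0;1 0.1 -0.15 15.8 0;1 0.1 -0.15 15.8 0;1 0.1 -0.15 15.8 0;1 0.1 -0.15 15.8 0"}}

```text
time: 2.23
tool_pos: [0.4432, -0.2905, 0.048]
ee_rot: [3.141, -0.001, -0.0]
wrist_force: [0.4, -0.3, -0.8]
width: 0.0505
```

{"fn": "servo_tool", "kwargs": {"series": "1 0 0 0 0;1 0 0 0 0;1 0 0 0 0;1 0 0 0 0;1 0 0 0 0;1 0 0 0 0;1 0 0 -3 0;1 0 0 -7 0;1 0 0 -11 0;1 0 0 -15 0;1 0 0 -19 0;1 0 0 -20 0;1 0 0 -20 0"}}

```text
time: 3.32
tool_pos: [0.4444, -0.2915, 0.2519]
ee_rot: [3.136, -0.007, -0.0]
wrist_force: [-0.4, 0.1, -2.4]
width: 0.0332
```

{"fn": "servo_tool", "kwargs": {"series": "1 8.5 -33.5 -3 0;1 8.5 -33.5 -3 0;1 8.5 -33.5 -3 0;1 8.5 -33.5 -3 0;1 8.5 -33.5 -3 0;1 8.5 -33.5 -3 0;1 8.5 -33.5 -3 0;1 8.5 -33.5 -3 0;1 8.5 -33.5 -3 0;1 8.5 -33.5 -3 0;1 8.5 -33.5 -3 0;1 8.5 -33.5 -3 0;1 8.5 -33.5 -3 0"}}

```text
time: 4.4
tool_pos: [0.5274, 0.0433, 0.276]
ee_rot: [3.141, 0.003, -0.002]
wrist_force: [1.4, -0.3, -1.0]
width: 0.0332
```

```bash
python3 - <<'E'
from h import *
o,p,d,W=wcloud(); print(o["time"],o["tool_pos"],o["ee_rot"],o["width"]); save("w2",p); np.savez("w2",p=p,d=d,W=W)
E
```

```text
4.4 [0.52743857 0.04325582 0.27602934] [ 3.14103304e+00  2.51147934e-03 -2.24791358e-03] 0.03321265254247694
```

View pics/w2.png

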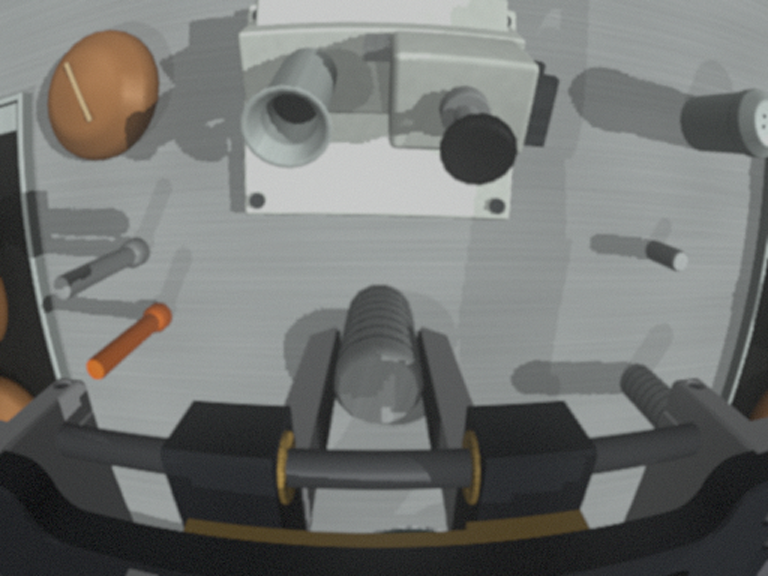

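The wrist view shows the cartridge held straight between the fingers at (380,350), the tube mouth at (287,124), the plunger head at (478,148), and the rod at (100,270). Now the mouth and plunger by ray and plane.

```bash
python3 - <<'E'
from h import *
def ray_fit(mask,W,cam,n,p0):
    cs,_=cv2.findContours(mask.astype(np.uint8),cv2.RETR_EXTERNAL,cv2.CHAIN_APPROX_NONE)
    c=max(cs,key=cv2.contourArea)[:,0]; return c
n=np.array([-.5,0,.8660])
M=np.array(calibration("wrist")["tool_from_camera"])
z=np.load("w2.npz"); W=z["W"]; p=z["p"].astype(int)
for name,Ww in(("wrist",W),("scene",np.load("scene.npz")["W"]),("top",np.load("top.npz")["W"])):
    # plunger: flat top by plane-coordinates
    for lab,c0,r in(("plunger",np.array([.617,-.019,.194]),.035),("mouth",np.array([.632,.101,.168]),.042)):
        q=Ww-c0; h=q@n; lat=np.linalg.norm(q-h[...,None]*n,axis=-1)
        s=(lat<r)&(np.abs(h)<.010); P=Ww[s]
        if len(P)<20: print(name,lab,len(P));continue
        qq=P-c0; ex=np.array([.866,0,.5]); a=qq@ex; b=qq[:,1]; hh=qq@n
        if lab=="mouth": k=hh>np.percentile(hh,80)-.004
        else: k=np.abs(hh-np.median(hh))<.004
        pts=np.c_[a,b][k].astype(np.float32); (cx,cy),rr=cv2.minEnclosingCircle(pts)
        pl=np.linalg.lstsq(np.c_[a[k],b[k],np.ones(k.sum())],hh[k],rcond=None)[0]
        cen=c0+cx*ex+cy*np.array([0,1,0])+np.median(hh[k])*n
        print(name,lab,k.sum(),"h %.4f"%np.median(hh[k]),"mec",round(cx,4),round(cy,4),round(rr,4),"bbox",(pts.min(0)+pts.max(0))/2,np.ptp(pts,axis=0),"plane",pl.round(3),"cen",cen.round(4))
# base front edge yaw
m=(W[...,2]>.012)&(W[...,2]<.035)&(W[...,0]>.5)&(W[...,0]<.62)&(W[...,1]>-.12)&(W[...,1]<.22)
P=W[m]; ys=np.arange(-.06,.16,.01); e=[P[np.abs(P[:,1]-y)<.005][:,0].min() for y in ys if (np.abs(P[:,1]-y)<.005).any()]
print("front edge slope",np.polyfit(ys[:len(e)],e,1), P[:,1].min(),P[:,1].max())
# held cartridge
Q=(W[...,2]>.2)&(W[...,2]<.32)&(np.abs(W[...,0]-.53)<.05)&(np.abs(W[...,1]-.043)<.016); P=W[Q]
for lo in np.arange(.22,.32,.015):
    s=P[np.abs(P[:,2]-lo)<.006]
    if len(s)>5: print("cart",round(lo,3),len(s),s[:,0].max().round(4),s[:,1].mean().round(4))
E
```

```text
wrist plunger 1781 h 0.0031 mec -0.0059 0.0032 0.0239 bbox [-0.00505901  0.0033467 ] [0.04496854 0.04605049] plane [-0.025 -0.02   0.003] cen [ 0.6103 -0.0158  0.1937]
wrist mouth 1010 h 0.0015 mec -0.0038 0.0029 0.0307 bbox [-0.0038544  0.0028826] [0.06017312 0.06043717] plane [ 0.012 -0.016  0.001] cen [0.628  0.1039 0.1673]
scene plunger 134 h 0.0004 mec 0.0008 0.0018 0.0244 bbox [0.00081423 0.00078367] [0.04724868 0.04346448] plane [-0.023  0.005  0.   ] cen [ 0.6175 -0.0172  0.1947]
scene mouth 91 h -0.0018 mec 0.0021 0.0016 0.0313 bbox [0.00183453 0.00195562] [0.06023996 0.05901748] plane [ 0.004 -0.019 -0.002] cen [0.6347 0.1026 0.1675]
top plunger 324 h 0.0031 mec -0.0045 0.0011 0.0235 bbox [-0.00437118  0.00038623] [0.04534363 0.04526764] plane [-0.013 -0.014  0.003] cen [ 0.6115 -0.0179  0.1945]
top mouth 192 h 0.0016 mec -0.0023 0.0004 0.0304 bbox [-0.00224162  0.0012288 ] [0.05913164 0.05853176] plane [ 0.017 -0.017  0.002] cen [0.6292 0.1014 0.1683]
front edge slope [0.02538825 0.54838088] -0.0899436979118117 0.1803049833862988
cart 0.235 110 0.5432 0.0429
cart 0.25 198 0.5431 0.0432
cart 0.265 234 0.5433 0.043
cart 0.28 326 0.5433 0.0426
cart 0.295 379 0.5435 0.0425
cart 0.31 2639 0.5438 0.0435
```

{"fn": "servo_tool", "kwargs": {"series": "1 3.5 -2 0 0;1 7 -4 0 0;1 10.5 -6 0 0;1 10.5 -6 0 0;1 10.5 -6 2 0;1 10.5 -6 4 0;1 10.5 -6 5 0;1 10.5 -6 5 0;1 10.5 -6 5 0"}}

```text
time: 5.2
tool_pos: [0.6325, 0.1036, 0.2272]
ee_rot: [3.141, 0.001, -0.002]
wrist_force: [-0.5, -0.5, -1.7]
width: 0.0333
```

{"fn": "servo_tool", "kwargs": {"series": "1 0 0 1 0;1 0 0 2 0;1 0 0 2.6 0;1 0 0 3.0 0;1 0 0 3.0 0"}}

```text
time: 5.62
tool_pos: [0.6327, 0.1042, 0.1962]
ee_rot: [3.141, 0.001, -0.0]
wrist_force: [0.8, -0.9, -2.3]
width: 0.0335
```

{"fn": "servo_tool", "kwargs": {"series": "1 -0.4 0 0.1 0;1 -0.85 0 0.3 0;1 -1.25 0 0.5 0;1 -1.7 0 0.8 0;1 -2.1 0 1.05 0;1 -2.4 0 1.3 0;1 -2.6 0 1.5 0;1 -2.6 0 1.5 0"}}

```text
time: 6.28
tool_pos: [0.6133, 0.1031, 0.1938]
ee_rot: [3.14, -0.025, -0.002]
wrist_force: [5.1, -3.1, 18.1]
width: 0.0336
```

```bash
python3 - <<'E'
from h import *
o,p,d,W=wcloud(); save("w3",p)
t=o["tool_pos"]; Q=(np.abs(W[...,2]-t[2]-.02)<.06)&(np.abs(W[...,0]-t[0])<.06)&(np.abs(W[...,1]-t[1])<.012); P=W[Q]-t
for lo in np.arange(-.04,.045,.01):
    s=P[np.abs(P[:,2]-lo)<.005]
    if len(s)>5: print(round(lo,3),len(s),"xmax",s[:,0].max().round(4),np.percentile(s[:,0],90).round(4))
E
```

```text
-0.04 176 xmax 0.0509 0.0494
-0.03 500 xmax 0.0479 0.0454
-0.02 325 xmax 0.0422 0.0411
-0.01 477 xmax 0.0414 0.0403
0.0 292 xmax 0.0259 0.0248
0.01 350 xmax 0.0234 0.0225
0.02 392 xmax 0.0211 0.02
0.03 439 xmax 0.0187 0.0176
0.04 2064 xmax 0.0166 0.0137
```

View pics/w3.png

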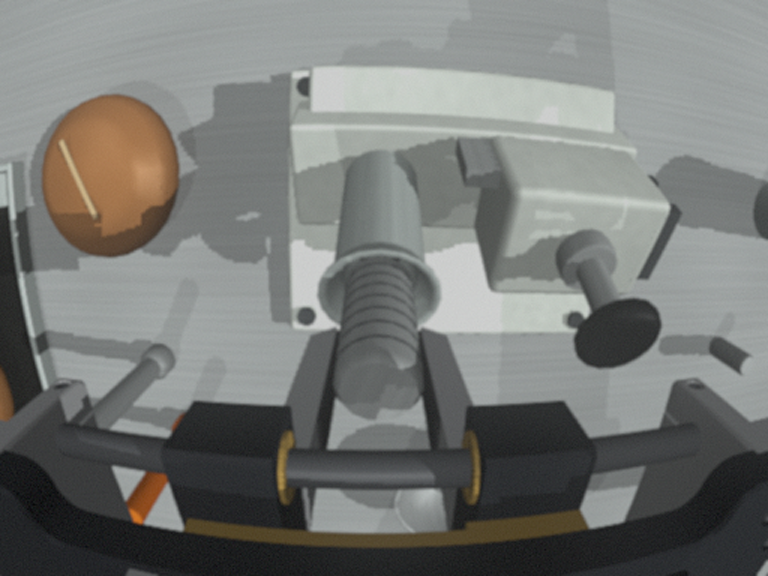

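The wrist view shows the cartridge leaning in the flare at (380,300), about 13° tilted, and bearing on the front of the flare (18 N). I ease it up and rearward, lower it into the bore, then tilt further.

{"fn": "servo_tool", "kwargs": {"series": "1 0.5 0 -1.2 0;1 1.2 0 -1.4 0;1 1.8 0 -1.3 0;1 1.8 0 -1 0;1 1.8 0 -0.7 0;1 1.8 0 -0.7 0;1 1.8 0 -0.7 0"}}

```text
time: 6.92
tool_pos: [0.6243, 0.1041, 0.1876]
ee_rot: [3.14, 0.003, -0.0]
wrist_force: [-1.2, -2.7, -4.2]
width: 0.0331
```

{"fn": "servo_tool", "kwargs": {"series": "1 -0.3 0 0.0 0;1 -0.6 0 0.1 0;1 -0.9 0 0.2 0;1 -1.2 0 0.3 0;1 -1.4 0 0.4 0;1 -1.4 0 0.4 0"}}

```text
time: 7.42
tool_pos: [0.6142, 0.1038, 0.1888]
ee_rot: [3.141, -0.011, -0.001]
wrist_force: [5.1, -4.1, 1.9]
width: 0.0334
```

```bash
cat >> h.py <<'E'
def tilt():
    o,p,d,W=wcloud()
    t=o["tool_pos"]; Q=(np.abs(W[...,2]-t[2]-.02)<.06)&(np.abs(W[...,0]-t[0])<.06)&(np.abs(W[...,1]-t[1])<.012); P=W[Q]-t
    for lo in np.arange(-.03,.055,.01):
        s=P[np.abs(P[:,2]-lo)<.005]
        if len(s)>5: print(round(lo,3),len(s),"x",s[:,0].max().round(4),s[:,0].min().round(4))
    print("top z",np.percentile(P[:,2],99))
    return p
E
python3 -c "
from h import *
tilt()"
```

```text
-0.03 351 x 0.0496 0.0287
-0.02 438 x 0.0441 0.0263
-0.01 565 x 0.0407 0.0235
0.0 322 x 0.0287 0.0202
0.01 384 x 0.0256 0.0161
0.02 441 x 0.0231 0.0137
0.03 512 x 0.0197 -0.0156
0.04 2001 x 0.0178 -0.0149
top z 0.04238681917054562
```

{"fn": "servo_tool", "kwargs": {"series": "1 -0.3 0 0.0 0;1 -0.6 0 0.1 0;1 -0.9 0 0.2 0;1 -1.2 0 0.35 0;1 -1.5 0 0.5 0;1 -1.5 0 0.5 0"}}

```text
time: 7.97
tool_pos: [0.5955, 0.1045, 0.1808]
ee_rot: [3.141, -0.0, -0.0]
wrist_force: [1.5, -2.6, 3.2]
width: 0.0336
```

```bash
python3 -c "
from h import *
tilt()"
```

```text
-0.02 256 x 0.06 0.0441
-0.01 558 x 0.0599 0.0376
0.0 805 x 0.0595 0.0315
0.01 584 x 0.0384 0.0249
0.02 674 x 0.0315 0.0184
0.03 927 x 0.026 -0.0143
0.04 1724 x 0.0194 -0.0079
0.05 41 x 0.0121 0.008
top z 0.04487077045397856
```

Tilt is now about 33°, in line with the tube. I push along the tube axis.

{"fn": "servo_tool", "kwargs": {"series": "1 0.3 0 0.5 0;1 0.5 0 0.9 0;1 0.7 0 1.2 0;1 0.9 0 1.55 0;1 0.9 0 1.55 0"}}

```text
time: 8.43
tool_pos: [0.6055, 0.1043, 0.1644]
ee_rot: [3.141, 0.0, -0.001]
wrist_force: [2.9, -3.7, 2.6]
width: 0.0328
```

```bash
python3 -c "
from h import *
p=tilt(); save('w4',p)"
```

```text
-0.02 61 x 0.06 0.0563
-0.01 397 x 0.0599 0.0384
0.0 783 x 0.0552 0.032
0.01 749 x 0.0496 0.0257
0.02 943 x 0.0491 0.019
0.03 945 x 0.0258 -0.0141
0.04 1707 x 0.0194 -0.0073
0.05 50 x 0.012 0.008
top z 0.04488393099971068
```

View pics/w4.png

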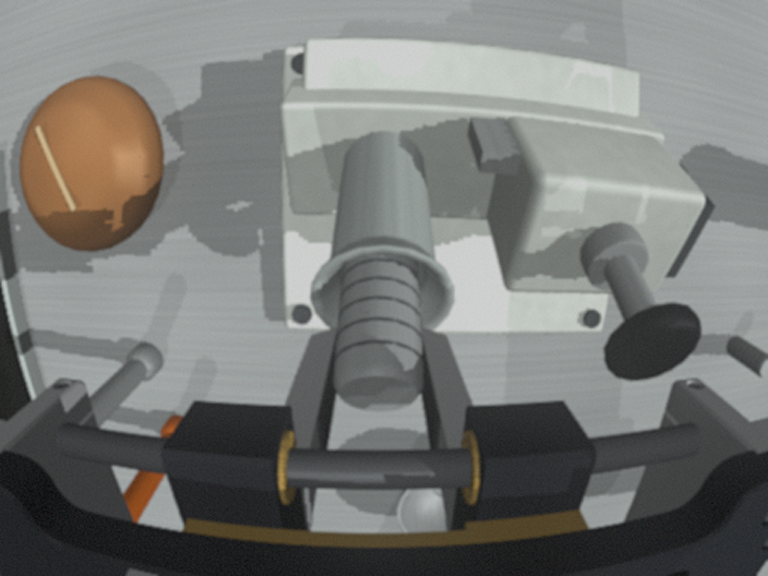

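The cartridge is well inside the tube and aligned at (380,310). Release it and back off.

{"fn": "servo_tool", "kwargs": {"series": "-1 0 0 0 0;-1 0 0 0 0;-1 0 0 0 0;-1 0 0 0 0;-1 0 0 0 0;-1 0 0 0 0;-1 0 0 0 0;-1 -0.5 0 -2 0;-1 -1 0 -5 0;-1 -1.5 0 -8 0;-1 -3 0 -10 0;-1 -5 0 -10 0;-1 -5 0 -10 0;-1 -5 0 -10 0"}}

```text
time: 9.65
tool_pos: [0.5548, 0.1047, 0.2657]
ee_rot: [-3.141, -0.002, 0.0]
wrist_force: [-0.2, -0.1, 0.4]
width: 0.0942
```

```bash
cat >> h.py <<'E'
Mo=np.array([.628,.1035,.1675]); EX=np.array([.866,0,.5]); EZ=np.array([-.5,0,.866])
def cart(W):
    q=W-Mo; h=q@EZ; a=q@EX; b=q[...,1]
    m=(np.hypot(a,b)<.0215)&(h>-.09)&(h<.06); hs=h[m]
    print("in-tube h hist",np.histogram(hs,bins=np.arange(-.08,.065,.005)))
    t=np.percentile(hs,97); k=m&(h>t-.006); print("top h",t,"centre",np.median(a[k]),np.median(b[k]),"range a",a[k].min(),a[k].max(),"b",b[k].min(),b[k].max())
E
python3 -c "
from h import *
o,p,d,W=wcloud(); print(o['tool_pos'],o['width']); cart(W); save('w5',p); tops(W,.1,.16,.45,.58,.25,.36)"
```

```text
[0.55484684 0.104744   0.26572211] 0.09419633160466598
in-tube h hist (array([  0,   0,   0,   0,   0,   0,   1,   0,   4,   4,  16,  35, 101,
       153, 180,  84, 120,  97, 122,  94, 148, 115, 145, 191, 903,   0,
         0,   0,   0]), array([-8.0000000e-02, -7.5000000e-02, -7.0000000e-02, -6.5000000e-02,
       -6.0000000e-02, -5.5000000e-02, -5.0000000e-02, -4.5000000e-02,
       -4.0000000e-02, -3.5000000e-02, -3.0000000e-02, -2.5000000e-02,
       -2.0000000e-02, -1.5000000e-02, -1.0000000e-02, -5.0000000e-03,
        6.9388939e-17,  5.0000000e-03,  1.0000000e-02,  1.5000000e-02,
        2.0000000e-02,  2.5000000e-02,  3.0000000e-02,  3.5000000e-02,
        4.0000000e-02,  4.5000000e-02,  5.0000000e-02,  5.5000000e-02,
        6.0000000e-02,  6.5000000e-02]))
top h 0.043203219026486404 centre -0.0005597722432045434 0.0014481267353834426 range a -0.018935641176020118 0.01278370155503375 b -0.014394370353622218 0.018027392294747688
[ 70 196  31  28 517] mid [0.5157 0.3192 0.1257] size [0.0214 0.0222 0.0513] mean [0.5177 0.3147 0.1336]
```

Cartridge top is 43 mm above the mouth, so its middle is at about +1 mm and central: step 1 fits. Now over to the rod.

{"fn": "servo_tool", "kwargs": {"series": "-1 -1 -4 0 0;-1 -2 -8 0 0;-1 -3 -12 0 0;-1 -4 -16 0 0;-1 -5 -20 0 0;-1 -5 -21.2 1 0;-1 -5 -21.2 1 0;-1 -5 -21.2 1 0"}}

```text
time: 10.37
tool_pos: [0.505, 0.3162, 0.2523]
ee_rot: [3.138, 0.004, 0.001]
wrist_force: [0.0, -0.5, -0.5]
width: 0.0939
```

```bash
python3 -c "
from h import *
o,p,d,W=wcloud(); print(o['tool_pos'],o['ee_rot'],o['width']); save('w6',p); tops(W,.13,.165,.4,.6,.25,.38);tops(W,.08,.14,.4,.6,.25,.38);tops(W,.012,.03,.4,.6,.25,.38)"
```

```text
[0.50499534 0.31620609 0.25232282] [3.13836716e+00 3.63913698e-03 5.41255256e-04] 0.0939170030674284
[239 163  22  25 433] mid [0.5148 0.3196 0.1409] size [0.0215 0.0211 0.0213] mean [0.5167 0.3196 0.1475]
[257 231  20  25 409] mid [0.4387 0.301  0.1406] size [0.0218 0.0209 0.021 ] mean [0.4412 0.3017 0.1462]
[239 155  21  17 190] mid [0.5218 0.3196 0.11  ] size [0.0078 0.021  0.0597] mean [0.5235 0.3196 0.1125]
[256 215  20  28 333] mid [0.4432 0.3013 0.1099] size [0.0128 0.0207 0.0599] mean [0.4461 0.3021 0.1122]
[239 143  23  19 165] mid [0.5182 0.3194 0.0208] size [0.0257 0.0309 0.0171] mean [0.5221 0.3192 0.0217]
[252 195  22  19 180] mid [0.4402 0.3011 0.021 ] size [0.026  0.0308 0.0174] mean [0.4454 0.302  0.0215]
```

View pics/w6.png

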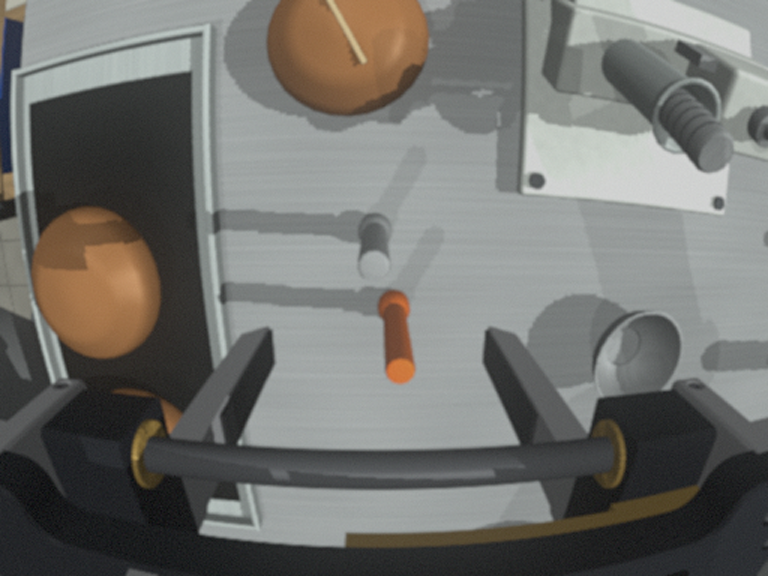

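Wrist view: grey rod at (373,245), orange one at (398,340). Grasp the grey one.

{"fn": "servo_tool", "kwargs": {"series": "-1 1.05 -0.35 2 0;-1 1.05 -0.35 6 0;-1 1.05 -0.35 10 0;-1 1.05 -0.35 14 0;-1 1.05 -0.35 17 0;-1 1.05 -0.35 19 0;-1 1.05 -0.35 19 0;1 1.05 -0.35 19 0;1 1.05 -0.35 19 0;1 1.05 -0.35 19 0;1 1.05 -0.35 19 0;1 1.05 -0.35 19 0;1 1.05 -0.35 19 0;1 1.05 -0.35 19 0;1 1.05 -0.35 19 0;1 1.05 -0.35 19 0;1 1.05 -0.35 19 0;1 1.05 -0.35 19 0;1 1.05 -0.35 19 0;1 1.05 -0.35 19 0"}}

```text
time: 12.08
tool_pos: [0.5155, 0.3201, 0.0648]
ee_rot: [3.141, 0.0, -0.0]
wrist_force: [-0.7, -0.1, -0.7]
width: 0.0217
```

{"fn": "servo_tool", "kwargs": {"series": "1 0 0 0 0;1 0 0 0 0;1 0 0 -3 0;1 0 0 -7 0;1 0 0 -11 0;1 0 0 -15 0;1 0 0 -19 0;1 0 0 -22 0;1 0 0 -23 0;1 0 0 -23 0"}}

```text
time: 12.92
tool_pos: [0.5165, 0.3206, 0.2981]
ee_rot: [-3.139, -0.006, -0.0]
wrist_force: [-0.3, -0.0, -3.0]
width: 0.0217
```

{"fn": "servo_tool", "kwargs": {"series": "1 1.5 4 0 0;1 3 8 0 0;1 4.5 12 0 0;1 6 16 0 0;1 7.7 20 0 0;1 7.7 21.5 0 0;1 7.7 21.5 0 0;1 7.7 21.5 0 0;1 7.7 21.5 0 0"}}

```text
time: 13.67
tool_pos: [0.5916, 0.1057, 0.2919]
ee_rot: [-3.141, 0.005, 0.0]
wrist_force: [-0.1, 0.7, -3.2]
width: 0.0217
```

```bash
python3 -c "
from h import *
o,p,d,W=wcloud(); print(o['tool_pos']); t=o['tool_pos']
save('w7',p)
Q=W-t
for lo in np.arange(-.06,.06,.01):
    s=Q[(np.abs(Q[...,2]-lo)<.004)&(np.abs(Q[...,1])<.02)&(np.abs(Q[...,0])<.04)]
    if len(s)>5: print(round(lo,3),len(s),'xmax',s[:,0].max().round(4),'y',s[:,1].min().round(4),s[:,1].max().round(4))
"
```

```text
[0.59164803 0.10566497 0.29190816]
-0.06 69 xmax 0.0153 y -0.0143 0.0161
-0.05 98 xmax 0.0153 y -0.0145 0.0162
-0.04 375 xmax 0.0147 y -0.0134 0.0153
-0.03 90 xmax 0.0101 y -0.0097 0.0108
-0.02 104 xmax 0.0102 y -0.01 0.0111
-0.01 125 xmax 0.0104 y -0.0094 0.0112
0.0 180 xmax 0.0104 y -0.0157 0.017
0.01 320 xmax 0.0104 y -0.0199 0.0199
0.02 401 xmax 0.011 y -0.0199 0.02
0.03 468 xmax 0.0113 y -0.0199 0.02
0.04 547 xmax 0.011 y -0.02 0.02
0.05 641 xmax 0.011 y -0.0199 0.02
```

View pics/w7.png

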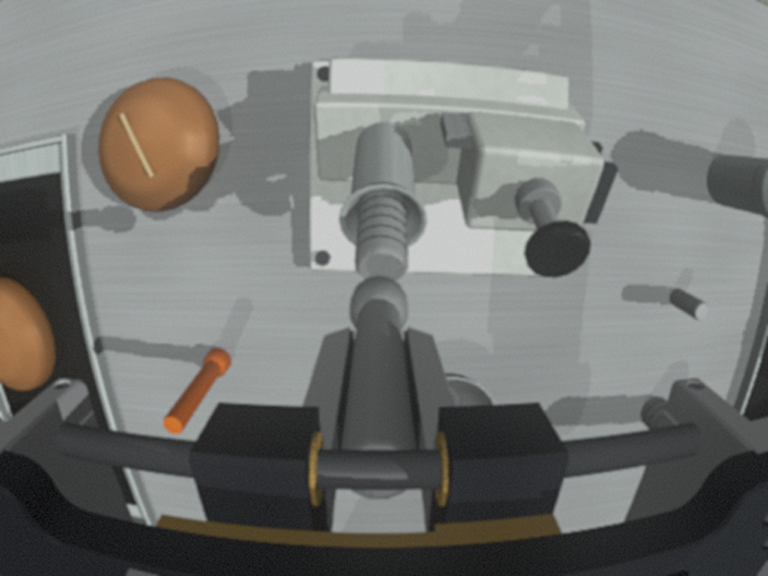

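The wrist view shows the rod upright and its foot (378,300) lined up with the cartridge top (380,260). Push along the tube axis.

{"fn": "servo_tool", "kwargs": {"series": "1 0.2 0 1 0;1 0.2 0 1.7 0;1 0.4 0 2.3 0;1 0.65 0 2.8 0;1 0.9 0 3.2 0;1 1.15 0 3.65 0;1 1.4 0 4.1 0;1 1.65 0 4.5 0;1 1.85 0 4.85 0;1 1.85 0 4.85 0"}}

```text
time: 14.55
tool_pos: [0.6116, 0.105, 0.2455]
ee_rot: [3.141, -0.0, -0.0]
wrist_force: [0.6, -0.0, -1.1]
width: 0.0215
```

```bash
cat >> h.py <<'E'
def rodtilt():
    o,p,d,W=wcloud(); t=o['tool_pos']; print(o['time'],t,o['wrist_force']); Q=W-t
    for lo in np.arange(-.06,.05,.02):
        s=Q[(np.abs(Q[...,2]-lo)<.004)&(np.abs(Q[...,1])<.009)&(np.abs(Q[...,0])<.03)]
        if len(s)>5: print(round(lo,3),len(s),'xmax',s[:,0].max().round(4))
    return p,W
E
python3 -c "
from h import *
p,W=rodtilt(); cart(W)"
```

```text
14.55 [0.61158238 0.10500758 0.2455014 ] [ 0.60743735 -0.03603435 -1.13641134]
-0.06 254 xmax 0.0248
-0.04 199 xmax 0.0149
-0.02 87 xmax 0.0106
0.0 121 xmax 0.0104
0.02 159 xmax 0.0111
0.04 227 xmax 0.0109
in-tube h hist (array([  0,   0,   0,   0,   0,   0,   0,   0,   0,   4,   5,  14,  52,
       165, 206, 134, 154, 175, 380,  50,  66,  83, 194, 223, 116,  70,
        23,   9,   0]), array([-8.0000000e-02, -7.5000000e-02, -7.0000000e-02, -6.5000000e-02,
       -6.0000000e-02, -5.5000000e-02, -5.0000000e-02, -4.5000000e-02,
       -4.0000000e-02, -3.5000000e-02, -3.0000000e-02, -2.5000000e-02,
       -2.0000000e-02, -1.5000000e-02, -1.0000000e-02, -5.0000000e-03,
        6.9388939e-17,  5.0000000e-03,  1.0000000e-02,  1.5000000e-02,
        2.0000000e-02,  2.5000000e-02,  3.0000000e-02,  3.5000000e-02,
        4.0000000e-02,  4.5000000e-02,  5.0000000e-02,  5.5000000e-02,
        6.0000000e-02,  6.5000000e-02]))
top h 0.047697942363470566 centre 0.017200782748133622 0.0009271044269419659 range a -0.006471492921380679 0.02140009736191478 b -0.010541751965502583 0.014598553228348257
```

{"fn": "servo_tool", "kwargs": {"series": "1 0.25 0 0.5 0;1 0.5 0 1 0;1 0.75 0 1.5 0;1 1.0 0 2.0 0;1 1.2 0 2.4 0;1 1.35 0 2.7 0;1 1.5 0 3.0 0;1 1.6 0 3.2 0;1 1.6 0 3.2 0;1 1.6 0 3.2 0"}}

```text
time: 15.43
tool_pos: [0.626, 0.1051, 0.2199]
ee_rot: [-3.142, -0.002, -0.0]
wrist_force: [-8.8, -0.8, 17.8]
width: 0.0219
```

```bash
python3 -c "
from h import *
p,W=rodtilt(); save('w8',p)"
```

```text
15.4333 [0.62598747 0.10511533 0.21993432] [-8.7554688  -0.75623954 17.7976603 ]
-0.06 176 xmax 0.0298
-0.04 347 xmax 0.0286
-0.02 89 xmax 0.0093
0.0 119 xmax 0.0094
0.02 158 xmax 0.0104
0.04 222 xmax 0.0104
```

{"fn": "servo_tool", "kwargs": {"series": "1 0.1 0 0.2 0;1 0.2 0 0.5 0;1 0.2 0 0.5 0;1 0.2 0 0.5 0"}}

```text
time: 15.82
tool_pos: [0.6298, 0.1052, 0.219]
ee_rot: [-3.141, -0.01, -0.0]
wrist_force: [-7.2, -1.2, 26.8]
width: 0.022
```

{"fn": "servo_tool", "kwargs": {"series": "1 -0.6 0 -1.2 0;1 -1.5 0 -3 0;1 -3 0 -6 0;1 -5 0 -9 0;1 -7 0 -9 0;1 -7 0 -9 0;1 -7 0 -9 0"}}

```text
time: 16.4
tool_pos: [0.5584, 0.1051, 0.2982]
ee_rot: [3.141, 0.001, -0.0]
wrist_force: [0.9, 0.6, -4.3]
width: 0.0219
```

```bash
python3 -c "
from h import *
p,W=rodtilt(); cart(W); save('w9',p)"
```

```text
16.4 [0.55840677 0.10512907 0.29817216] [ 0.93224164  0.58749873 -4.30886176]
-0.06 32 xmax 0.0097
-0.04 217 xmax 0.01
-0.02 93 xmax 0.0062
0.0 111 xmax 0.0071
0.02 159 xmax 0.0086
0.04 212 xmax 0.0091
in-tube h hist (array([  0,   0,   0,   0,   0,   0,   0,   0,   6,   4,  14,  48, 347,
       532, 149,   0,   0,   0,   0,   0,   0,   0,   0,   0,   0,   0,
         0,   0,   0]), array([-8.0000000e-02, -7.5000000e-02, -7.0000000e-02, -6.5000000e-02,
       -6.0000000e-02, -5.5000000e-02, -5.0000000e-02, -4.5000000e-02,
       -4.0000000e-02, -3.5000000e-02, -3.0000000e-02, -2.5000000e-02,
       -2.0000000e-02, -1.5000000e-02, -1.0000000e-02, -5.0000000e-03,
        6.9388939e-17,  5.0000000e-03,  1.0000000e-02,  1.5000000e-02,
        2.0000000e-02,  2.5000000e-02,  3.0000000e-02,  3.5000000e-02,
        4.0000000e-02,  4.5000000e-02,  5.0000000e-02,  5.5000000e-02,
        6.0000000e-02,  6.5000000e-02]))
top h -0.008127606523613802 centre -0.008004853174796362 -0.0016697307488015567 range a -0.021487326706997687 0.020291400978895927 b -0.021365652450099373 0.020820758386346047
```

View pics/w9.png

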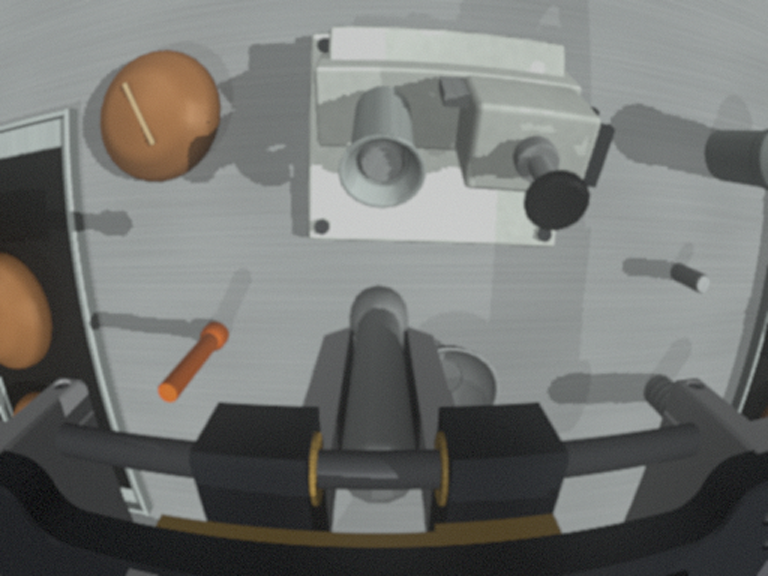

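Wrist view: the cartridge is down inside the tube at (380,160), and the rod is still held nearly upright. Check the depth and the bench clearance.

```bash
python3 -c "
from h import *
o,p,d,W=wcloud(); q=W-Mo; h=q@EZ; a=q@EX; b=q[...,1]
rim=(np.abs(h)<.006)&(np.hypot(a,b)>.025)&(np.hypot(a,b)<.034); print('rim h',np.median(h[rim]),'a,b',(a[rim].min()+a[rim].max())/2,(b[rim].min()+b[rim].max())/2)
m=(np.hypot(a,b)<.012)&(h<-.004)&(h>-.06); A=np.c_[a[m],b[m],np.ones(m.sum())]; c=np.linalg.lstsq(A,h[m],rcond=None)[0]; print('top',m.sum(),np.percentile(h[m],[10,50,90]),c)
"
```

```text
rim h -6.09589339420467e-05 a,b -0.00040444668291270136 0.00042511945543574625
top 331 [-0.01543437 -0.01448412 -0.01361283] [ 0.01723281 -0.01177206 -0.01452007]
```

Cartridge top is 14.5 mm below the mouth (expected 15): bottomed. Return the rod to its place.

{"fn": "servo_tool", "kwargs": {"series": "1 -0.8 -4 0 0;1 -1.6 -8 0 0;1 -2.4 -12 0 0;1 -3.2 -16 0 0;1 -4.2 -20 0 0;1 -4.2 -21.4 2 0;1 -4.2 -21.4 6 0;1 -4.2 -21.4 10 0;1 -4.2 -21.4 14 0;1 -4.2 -21.4 18 0;1 -4.2 -21.4 21 0;1 -4.2 -21.4 21.8 0;1 -4.2 -21.4 22.2 0;1 -4.2 -21.4 22.2 0"}}

```text
time: 17.67
tool_pos: [0.5173, 0.3191, 0.0765]
ee_rot: [3.141, 0.001, -0.0]
wrist_force: [-0.4, -0.3, -3.5]
width: 0.0218
```

```bash
python3 -c "
from h import *
rodtilt()"
```

```text
17.6667 [0.51725257 0.31905133 0.07651023] [-0.38508092 -0.32524785 -3.47218268]
-0.06 35 xmax 0.0098
-0.04 212 xmax 0.0101
-0.02 89 xmax 0.0062
0.0 111 xmax 0.007
0.02 157 xmax 0.0084
0.04 215 xmax 0.0092
```

{"fn": "servo_tool", "kwargs": {"series": "1 0 0 0.4 0;1 0 0 0.8 0;1 0 0 1.1 0;1 0 0 1.3 0;1 0 0 1.3 0;1 0 0 1.3 0"}}

```text
time: 18.22
tool_pos: [0.517, 0.3191, 0.0645]
ee_rot: [3.142, -0.0, -0.0]
wrist_force: [-0.4, 0.6, -2.5]
width: 0.0216
```

Barely touching. Press a little so the foot settles flat, then open.

{"fn": "servo_tool", "kwargs": {"series": "1 0 0 0.3 0;1 0 0 0.5 0;1 0 0 0.5 0;1 0 0 0.5 0"}}

```text
time: 18.55
tool_pos: [0.5176, 0.3193, 0.0638]
ee_rot: [-3.141, -0.002, -0.0]
wrist_force: [-4.8, -2.3, 11.1]
width: 0.0218
```

```bash
python3 -c "
from h import *
rodtilt()"
```

```text
18.55 [0.51755616 0.3193306  0.06377333] [-4.84465805 -2.34928945 11.14490668]
-0.06 253 xmax 0.03
-0.04 217 xmax 0.0102
-0.02 88 xmax 0.0062
0.0 110 xmax 0.0068
0.02 156 xmax 0.0081
0.04 220 xmax 0.0087
```

{"fn": "servo_tool", "kwargs": {"series": "1 0 0 -0.3 0;1 0 0 -0.4 0;0.8 0 0 -0.4 0;0.3 0 0 -0.4 0;-1 0 0 -0.4 0;-1 0 0 -0.4 0;-1 0 0 -0.4 0;-1 0 0 -0.4 0;-1 0 0 -0.4 0;-1 0 0 -0.4 0;-1 0 0 -0.4 0;-1 0 0 -0.4 0;-1 0 0 -3 0;-1 0 0 -7 0;-1 0 0 -11 0;-1 0 0 -15 0;-1 0 0 -19 0;-1 0 0 -21 0;-1 0 0 -21 0;-1 0 0 -21 0"}}

```text
time: 20.27
tool_pos: [0.5176, 0.3194, 0.2711]
ee_rot: [-3.14, -0.003, -0.0]
wrist_force: [-1.1, 1.2, -0.8]
width: 0.0939
```

```bash
python3 -c "
from h import *
o,p,d,W=wcloud(); print(o['time'],o['tool_pos'],o['wrist_force'],o['width']); save('w10',p)
for z in (.03,.07,.09,.11,.13):
    m=(np.abs(W[...,2]-z)<.005)&(np.abs(W[...,0]-.517)<.03)&(np.abs(W[...,1]-.32)<.03); P=W[m]
    if len(P)>3: print(z,len(P),P[:,0].max().round(4),P[:,1].min().round(4),P[:,1].max().round(4))
tops(W,.142,.165,.49,.55,.25,.38)"
```

```text
20.2667 [0.51762974 0.31940426 0.27114658] [-1.08505043  1.19813572 -0.79227256] 0.09393462704141434
0.03 33 0.5229 0.3093 0.3312
0.07 24 0.5217 0.3103 0.3301
0.09 27 0.5219 0.3096 0.3295
0.11 32 0.522 0.3101 0.3303
0.13 36 0.5218 0.3095 0.3296
[243 178  20  20 322] mid [0.5115 0.3201 0.1468] size [0.0211 0.0202 0.0091] mean [0.5123 0.32   0.149 ]
```

Rod stands upright (the side is straight to under 0.5 mm over 60 mm). Close the fingers and go over the plunger.

{"fn": "servo_tool", "kwargs": {"series": "1 1 4 0 0;1 2 8 0 0;1 3 12 0 0;1 4 16 0 0;1 5 20 0 0;1 6 24 0 0;1 7 28 0 0;1 8 32 0 0;1 8.8 33.5 0 0;1 8.8 33.5 3 0;1 8.8 33.5 3.5 0;1 8.8 33.5 3.5 0;1 8.8 33.5 3.5 0;1 8.8 33.5 3.5 0"}}

```text
time: 21.48
tool_pos: [0.6051, -0.0148, 0.2352]
ee_rot: [-3.142, -0.001, 0.002]
wrist_force: [-0.1, -0.2, 0.9]
width: 0.0038
```

```bash
python3 -c "
from h import *
o,p,d,W=wcloud(); print(o['time'],o['tool_pos'],o['width']); save('w11',p)"
```

```text
21.4833 [ 0.60508157 -0.01475396  0.23517756] 0.00379351271956553
```

View pics/w11.png

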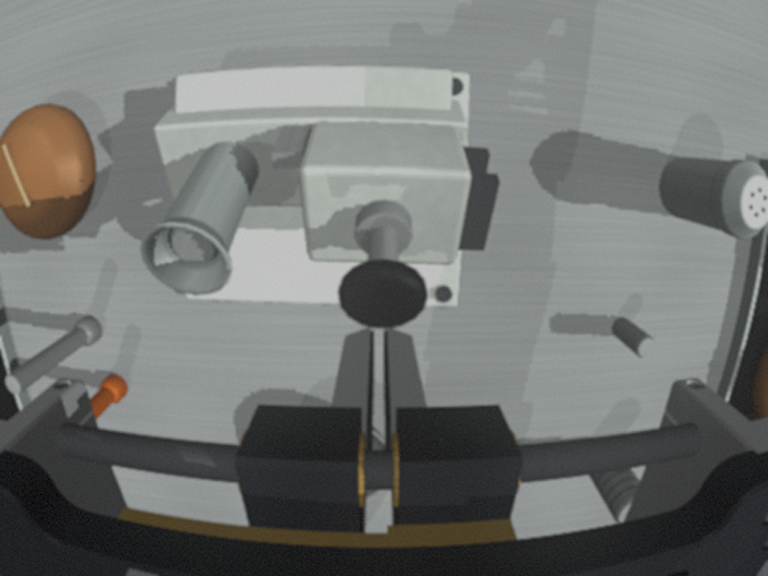

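The closed fingers are just in front of and above the plunger head at (382,293). Press along its axis and check.

{"fn": "servo_tool", "kwargs": {"series": "1 0 0 2.5 0;1 0 0 3.8 0;1 0.3 0 4.5 0;1 0.6 0 5.0 0;1 0.9 0 5.6 0;1 1.2 0 6.1 0;1 1.5 0 6.6 0;1 1.8 0 7.2 0;1 1.9 0 7.5 0;1 1.9 0 7.5 0;1 1.9 0 7.5 0;1 1.9 0 7.5 0"}}

```text
time: 22.53
tool_pos: [0.6203, -0.0154, 0.1686]
ee_rot: [3.141, 0.003, 0.0]
wrist_force: [-21.6, 1.4, 26.9]
width: 0.0002
```

Travel along the axis is 30 mm, at about 34 N: it is on the stop. Release fully, wait, press again a bit less hard, and release.

{"fn": "servo_tool", "kwargs": {"series": "1 -0.6 0 -1.2 0;1 -1.4 0 -2.6 0;1 -1.9 0 -3.7 0;1 -1.9 0 -5 0;1 -1.9 0 -5 0;1 -1.9 0 -5 0;1 -1.9 0 -5 0"}}

```text
time: 23.12
tool_pos: [0.6053, -0.0159, 0.2087]
ee_rot: [3.142, 0.0, -0.0]
wrist_force: [-0.6, 1.0, -0.3]
width: 0.0003
```

```bash
cat >> h.py <<'E'
def plung():
    o,p,d,W=wcloud(); q=W-np.array([.612,-.016,.194]); h=q@EZ; a=q@EX
    m=(np.hypot(a,q[...,1])<.019)&(np.abs(h)<.04)&(p.max(-1)<70); print(o['time'],o['tool_pos'],o['wrist_force'],'plunger h',m.sum(),np.percentile(h[m],[25,50,75]))
    return p,W
E
python3 -c "
from h import *
plung()"
```

```text
23.1167 [ 0.60529878 -0.01588817  0.20869431] [-0.58036918  1.02109927 -0.338084  ] plunger h 1267 [0.00072967 0.00110227 0.00142659]
```

{"fn": "servo_tool", "kwargs": {"series": "1 0 0 1.2 0;1 0.3 0 2.0 0;1 0.6 0 2.5 0;1 0.9 0 3.1 0;1 1.2 0 3.6 0;1 1.5 0 4.1 0;1 1.7 0 4.6 0;1 1.8 0 4.8 0;1 1.8 0 4.8 0;1 1.8 0 4.8 0;1 1.8 0 4.8 0"}}

```text
time: 24.08
tool_pos: [0.6201, -0.0163, 0.1685]
ee_rot: [3.14, 0.002, -0.0]
wrist_force: [-16.9, 0.1, 27.7]
width: 0.0004
```

{"fn": "servo_tool", "kwargs": {"series": "1 -0.6 0 -1.2 0;1 -1.4 0 -2.6 0;1 -1.8 0 -3.7 0;1 -1.8 0 -6 0;1 -4 0 -8 0;1 -7 0 -8 0;1 -7 0 -8 0;1 -7 0 -8 0"}}

```text
time: 24.75
tool_pos: [0.5522, -0.0158, 0.2403]
ee_rot: [-3.141, 0.001, -0.0]
wrist_force: [0.0, 0.3, 0.4]
width: 0.0006
```

```bash
python3 -c "
from h import *
p,W=plung(); save('w12',p)
q=W-Mo; h=q@EZ; a=q@EX; b=q[...,1]
m=(np.hypot(a,b)<.012)&(h<-.004)&(h>-.06); print('top',m.sum(),np.percentile(h[m],[10,50,90]))
for n in('top','scene'):
    p,d,W2=cloud(n); W0=np.load(n+'.npz')['W']
    for nm,c,r,zl,zh in(('loaf',(.698,.341),.07,.03,.08),('shaker',(.675,-.344),.04,.11,.13),('bowl',(.386,.029),.07,.03,.06),('rod',(.515,.32),.03,.1,.165)):
        f=lambda W:W[(np.hypot(W[...,0]-c[0],W[...,1]-c[1])<r)&(W[...,2]>zl)&(W[...,2]<zh)].mean(0).round(4)
        print(n,nm,f(W0),f(W2))
"
```

```text
24.75 [ 0.55224015 -0.01581616  0.24031044] [0.02710287 0.30696077 0.36699428] plunger h 1639 [0.00048344 0.00087496 0.00128658]
top 396 [-0.01524623 -0.01433593 -0.01351208]
top loaf [0.6923 0.3343 0.0565] [0.6923 0.3342 0.0565]
top shaker [ 0.6723 -0.3413  0.1192] [ 0.6724 -0.3417  0.1192]
top bowl [0.3827 0.0299 0.0434] [0.4271 0.0233 0.0439]
top rod [0.5153 0.3135 0.1373] [0.5117 0.314  0.1368]
scene loaf [0.7047 0.3297 0.0549] [0.7048 0.3297 0.0549]
scene shaker [ 0.6819 -0.3446  0.1187] [ 0.682  -0.3444  0.1188]
scene bowl [0.3783 0.0384 0.0424] [0.375  0.0239 0.043 ]
scene rod [0.5239 0.3142 0.1332] [0.5202 0.3147 0.132 ]
```

The bowl readings differ only because the arm hides it from these cameras; the arm never went near it. Everything else checks out, so I hand in.

```bash
python3 -c "
from bench import robot
print(robot.close_job(), robot.get_obs()['time'])"
```

```text
the job is handed in; nothing more can be done
the job is handed in; nothing more can be done
```

The clipper is reloaded and primed, and I handed the job in at about 25 s of the 70 s allowed; no verdict is reported. I put the middle-sized cartridge in the tube, drove it down with the grey rod, stood the rod back in its place, and pressed the plunger twice.

**What the last checks showed:**
- **Cartridge:** its top is 14.3–14.5 mm below the mouth, against 15 mm expected. The push stalled at 20–28 N, so I take it as bottomed.
- **Rod:** it stands upright to within about 0.01 rad and is let go of.
- **Plunger:** both presses reached about 30 mm of travel at roughly 32–34 N. After each one I measured it back up, within 1 mm.
- **Loaf and shaker:** both are where they started, to under 1 mm.
- **Gripper:** clear of everything at the end.

**What went wrong or disagreed:**
- **Cartridge insertion:** it first bore on the front of the flare (18 N). I lifted it out, shifted it and tilted it again before it went in.
- **Bowl:** the before and after readings disagreed by 44 mm from the top camera and 15 mm from the scene camera. I put that down to the arm partly hiding the bowl, as the arm never went near it, but I did not confirm it with a clear view.
- **Cameras:** the scene and top cameras differed by about 6 mm in x, so I used the wrist camera for the fine positions.

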